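Set the shaker's blank speed selector by clicks, load the bottle, switch on

ROBOT

A 6-joint arm with a two-finger parallel gripper is mounted at the origin on the work surface. World frame = base frame: x ahead of the robot, y to its left, z up, the work surface at z = 0. Lengths are in m, angles in rad, forces in N, time in s.
With the tool pointing down it reaches from about 0.35 to 0.975 m from the base axis. Payload 4.9 kg.
Tool frame: the origin (TCP) lies at the very end of the fingers, on their centre line; the grasp point (between the pads) lies 19 mm behind it; z points along the fingers, y is the line along which they close (so a half turn about z gives the same grasp; the last joint's range is limited). The gripper opens to 85 mm and grips with 20 to 120 N. Pads are 22 mm wide; open, the fingers measure 114 mm over their backs; the gripper's body (76 mm by 85 mm) begins 54 mm behind the grasp point. The pads swing forward as they close: fully open they stand 13 mm farther back than shut.
Start: joints at [1.169, 0.053, 1.613, -0, 1.476, -0.119], TCP at [0.174, 0.6, 0.231] pointing down, gripper open.
Joint ranges: [-3.01, 3.01], [-1.01, 2.22], [0.06, 2.58], [-1.02, 4.17], [0.09, 2.62], [-3.14, 3.14]. Speed limits (rad/s): [2.57, 2.57, 3.14, 3.14, 3.14, 3.14].

INTERFACE

Orientations are given as a unit quaternion [w, x, y, z].
In Python, from plant import state, optics, ticket, nets gives the robot as it stands. The module is installed in compiled form; this text tells all that it offers.
- The arm moves only by the shell command python3 -m inch 'ROWS' [OPENING]. ROWS is JSON, a list of rows, each an object of numbers: "dx", "dy", "dz": the shift along the tool's x, y, z as a fraction of full scale; "rx", "ry", "rz": the turn, a rotation vector about the tool's x, y, z as a fraction of full scale. In form: [{"dx": .., "dy": .., "dz": .., "rx": .., "ry": .., "rz": ..}, ...]. A call has 1 to 5 rows; each row is the pose to reach, as a shift and turn from the pose commanded when the call began, along the tool's axes at that moment; what a row does not reach only later rows make up. Full scale, the value 1, is 0.8 m for a shift and 1.5 rad for a turn. A row lasts 1/10 s, in which the tool goes at most 50 mm and 8.59 degrees, less where a joint would pass 70% of its speed; a pose out of reach is approached as far as the arm can. A call with a number of a shift or a turn outside -1 to 1 is refused whole. A call with a gripper value outside its range is refused whole. OPENING is the opening, from -1 (shut) to 1 (fully open), set as the call begins (- or left out, the last holds). The fingers move at their own pace and stop on an object; the grip force is fixed at half the most. Time passes only in rows, so rows that repeat a pose let the fingers close. It gives the time, the measured TCP pose, the force, the opening and the grip force at its end, in the units of the state.
- state(): the state, without advancing time (a new reading comes with each control period).
- optics.grab_frame(name): name is "side" or "top"; returns the picture (420x560x3 uint8, red, green, blue); there is no depth.
- optics.camera_info(name): a dict with "fx", "fy", "cx", "cy" (pixels), "k1" (the pictures are not rectified: a ray, as slopes to the right and down, at radius r is drawn at 1 + k1 r^2 times it, then the intrinsics apply), "R" (3x3) and "t" (3): a world point X has camera coordinates R X + t. Camera axes: x right, y down, z forward; pixel columns grow to the right and rows downward; lengths in m; the calibration is good to about 2 mm. A picture is of the moment at which its call begins. camera_info takes no time and is no camera call.
- ticket.job_done(): hands the job in; it is judged then, once.
Trained networks look in the newest picture that a camera, given by its name, has taken for a name from the list of things; names that differ only in an ending like _2 or _b are one class to them, and where a whole thing is asked for, a point or a joint stands for the part that bears it (a point fixed in the world has none). Each returns a list of dicts, best first, with "confidence" (0 to 1); they miss things now and then, are a little off and sometimes report something else, mostly with a low value. They report only what shows in the picture. A call takes as long as a camera call. They do not tell look-alikes from the thing itself.
- nets.boxes_of(camera, name): "bbox" ([centre column, centre row, width, height] in pixels, round what is visible of it).
- nets.outline_of(camera, name): "pixels" (420x560 bool, what is visible of it) and "bbox" ([centre column, centre row, width, height] in pixels, round what is visible of it).
The state is a dict: "time": time; "joint_pos": joint angles; "joint_vel": joint speeds; "joint_efforts": joint torques, N m; "tool_pos": TCP position; "tool_rot": TCP orientation; "contact_force": force on the tool from outside, world axes, zero at the start; "ft_torque": the same for the moment, N m; "gripper_width": opening from 0.0 (shut) to 1.0 (fully open); "grasp_force": force on a finger pad.
Only numpy, scipy, OpenCV 4.12 (cv2) and the standard library are available. Lean on these libraries where they do the work, as an engineer would, in place of code of your own. Each camera call takes 0.05 s, during which the arm holds its last target. There are 200 camera calls.

TASK

Get the sample shaker running at its third speed step: first turn its large, unmarked bar-shaped speed knob anticlockwise all the way back to its end stop, then exactly three clicks clockwise. Next stand the square-sided white bottle upright in the middle of the shaker's platform, setting it down gently, and only then push the power toggle fully over, away from the robot, to switch on. Leave the small round timer knob and the other two white bottles as they are.

Things in the scene. Friction and masses are not known exactly. Their poses are not given: they have to be found in the camera images.
- shaker: Bench sample shaker, fixed: white box 240 (x) x 420 (y) mm, panel top 70 mm above the bench. Origin: centre of its underside; x away from the robot, y to the robot's left. Left half (+y): square platform. Right half: the speed and timer knobs side by side, nearer the robot (axes at x -45, y -50 or -155 mm, either may be left), and the power toggle behind and between them.
- platform (a point): Centre of the platform's top face, where the bottle shall stand. The platform is a 170 mm square aluminium plate with a dark rubber mat, its top 90 mm above the bench, with a rim 6 mm high around an inner square of 158 mm. Axes as the shaker's.
- speed_grip (a point): Grip point on the vertical axis of the large speed knob, 40 mm above the panel. Grey disc of 68 mm diameter on a grey ring of 92 mm; on it an upright black bar 66 mm long, 16 mm thick, from 14 to 56 mm above the panel. The point turns with the knob: x along the bar, z up. The blank bar looks the same after a half turn; the stop's angle to the housing differs every time.
- speed (a joint): Speed knob angle, rad: 0 at the anticlockwise end stop, grows clockwise seen from above; far stop 2.356. Seven clicked positions 0.3927 rad (22.5 degrees) apart: 0, 0.393, 0.785, 1.178 (third click) and so on. About 0.08 N m moves it over a click; let go, it snaps into the nearest one. It starts two to four clicks from the stop.
- power_tip (a point): Centre of the 26 mm black ball on the power toggle's lever (10 mm steel rod). The lever pivots about an axis along the shaker's y, 22 mm above the panel at x 55, y -105 mm in the shaker's frame, 60 mm from the ball's centre. Off, it leans 0.5 rad towards the robot; on, 0.5 rad away. It stands on a grey block 70 x 50 mm, 25 mm high. The ball travels 58 mm.
- power (a joint): Power toggle angle, rad: near 0 off (leaning to the robot), 1.0 fully on (leaning away). It stays where it is left; about 1 N at the ball moves it.
- square_bottle: The bottle to load: closed white plastic bottle with a square body 56 x 56 mm, 94 mm high, sloping in to a round grey cap; 150 mm high in all, about 0.25 kg. Origin at the centre of its underside, z up along the bottle.
- square_cap (a point): Grip point on the square bottle's cap, on its axis, 130 mm above its underside. The cap is a plain cylinder 40 mm in diameter that reaches from 106 to 150 mm above the underside.
- round_bottle: Bystander: white bottle with a round body of 62 mm diameter and the same grey cap, 150 mm high; origin at the centre of its underside. The three white bottles stand to the left of the shaker, in any order.
- cone_bottle: Bystander: white cone-shaped bottle, 72 mm across its foot, with the same grey cap, 150 mm high; origin at the centre of its underside.
- timer_rim (a point): A point near the rim of the small timer knob (round, fluted, black, 36 mm in diameter, its top 26 mm above the panel), 16 mm from its axis. It is not to be turned.
Not all that is in view belongs to the job. What is shaped like the square_bottle but blue or purple is not meant.

How it is judged:
By the outcome, as a careful person would: the job done as asked, in the order asked, and still so for the second after the job is handed in, with the robot touching nothing.
It also fails if it takes over 66 s, if anything falls off the work surface, if the arm or the gripper's body presses on something with over 40 N, if the wrist force passes 120 N, or if a joint passes its speed limit or range.

## Working session

There is one attempt and no reset: what is moved stays moved. The work goes in short steps, Python scripts to look and compute and a shell command to move; the robot and the scene stay as the last step left them, time stands still between calls to the robot, and variables do not carry over. Pictures are saved under pics/ and viewed, at most 10 in all, crops included, and the job is handed in when it is done.

```bash
mkdir -p pics; cat > h.py <<'E'
import numpy as np, cv2
from plant import state, optics, ticket, nets
def ray(cam,u,v):
    c=optics.camera_info(cam); d=np.array([(u-c['cx'])/c['fx'],(v-c['cy'])/c['fy']]); s=d.copy()
    for _ in range(20): s=d/(1+c['k1']*(s@s))
    R=np.array(c['R']);t=np.array(c['t']); return -R.T@t, R.T@np.array([s[0],s[1],1.])
def at_z(cam,u,v,z):
    o,d=ray(cam,u,v); return o+d*(z-o[2])/d[2]
def proj(cam,X):
    c=optics.camera_info(cam); p=np.array(c['R'])@np.array(X,float)+np.array(c['t']); s=p[:2]/p[2]; s=s*(1+c['k1']*(s@s))
    return np.array([c['fx']*s[0]+c['cx'],c['fy']*s[1]+c['cy']])
E
python3 - <<'E'
from h import *
ims=[optics.grab_frame(c) for c in("top","side")]
for c,i in zip(("top","side"),ims): cv2.imwrite(f"pics/{c}0.png",i[...,::-1]); k=optics.camera_info(c); print(c,ray(c,280,210), k['fx'],k['k1'])
for n in ["shaker","platform","speed_grip","power_tip","square_bottle","round_bottle","cone_bottle","timer_rim"]:
  for c in("top","side"):
    print(n,c,[(np.round(b['bbox']),round(b['confidence'],2)) for b in nets.boxes_of(c,n)][:4])
print(state())
E
```

```text
top (array([0.21814238, 0.11627559, 1.04172977]), array([ 0.1738044 , -0.01367518, -0.98494332])) 435.21545621573307 -0.11168882427874031
side (array([ 0.07784453, -0.52823072,  0.84562017]), array([ 0.32431511,  0.62627613, -0.70897524])) 394.87656483395165 -0.0007815335183174805
shaker top [(array([370., 147., 181., 115.]), 0.64), (array([428., 123.,  14.,  14.]), 0.64)]
shaker side [(array([379., 285., 171., 178.]), 0.6)]
platform top [(array([368., 148., 178., 114.]), 0.94)]
platform side [(array([379., 288., 176., 177.]), 0.71)]
speed_grip top [(array([394., 162.,  33.,  35.]), 0.64), (array([370., 148., 186., 115.]), 0.3)]
speed_grip side [(array([366., 283.,  31.,  37.]), 0.87)]
power_tip top [(array([427., 121.,  12.,  13.]), 0.48), (array([213., 138.,  29.,  41.]), 0.31)]
power_tip side []
square_bottle top [(array([ 98., 196.,  44.,  38.]), 0.77), (array([212., 197.,  34.,  36.]), 0.76), (array([187., 306.,  37.,  36.]), 0.63), (array([122., 244.,  45.,  29.]), 0.61)]
square_bottle side [(array([204., 159.,  24.,  50.]), 0.94), (array([177., 204.,  31.,  51.]), 0.89), (arra
[... 562 characters left out ...]
9, 'joint_pos': array([ 1.16900593e+00,  5.26735560e-02,  1.61284510e+00,  2.29231010e-05,
        1.47596240e+00, -1.18951935e-01]), 'joint_vel': array([ 0.00066113, -0.0008932 ,  0.00087202, -0.00045668, -0.00061246,
       -0.00040211]), 'joint_efforts': array([ 1.93233274e-03, -3.93684733e+01, -3.70464349e+01, -7.84124040e-05,
        5.83704659e-04, -1.57739635e-05]), 'tool_pos': array([0.17439748, 0.60019223, 0.23135282]), 'tool_rot': array([3.33876169e-06, 1.40949391e-01, 9.90016801e-01, 5.68535629e-05]), 'contact_force': array([-0.91248669,  0.75032292,  0.54181482]), 'ft_torque': array([-0.03373595, -0.02179493,  0.01512973]), 'grasp_force': 0.0, 'gripper_width': 0.9978979911174671}
```

View pics/top0.png

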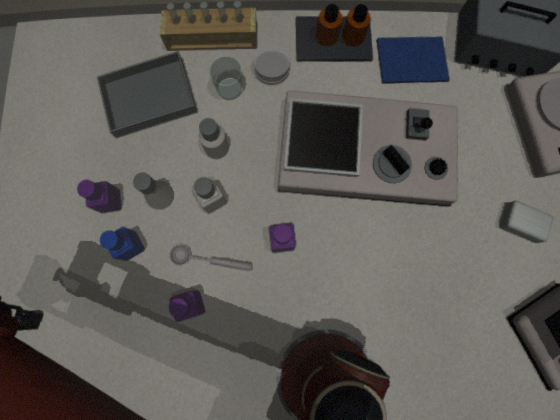

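View pics/side0.png

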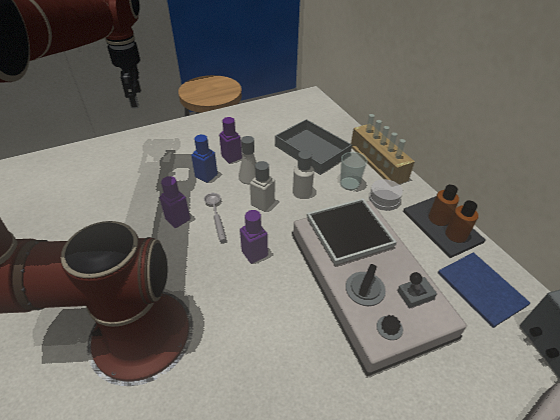

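Candidates for the square bottle, top view: white square (208,193), white round (212,135), white cone (149,187). The lookalikes are purple (98,195), blue (121,243), purple (187,305) and purple (283,237). I choose the white one at (208,193), which is (262,187) in the side view. Next I check it in a close crop and measure the shaker.

```bash
python3 - <<'E'
import cv2, numpy as np
t=cv2.imread("pics/top0.png"); s=cv2.imread("pics/side0.png")
cv2.imwrite("pics/c1.png",cv2.resize(t[85:210,270:470],None,fx=4,fy=4,interpolation=cv2.INTER_CUBIC))
a=cv2.resize(t[165:225,170:250],None,fx=5,fy=5,interpolation=cv2.INTER_CUBIC)
b=cv2.resize(s[155:215,225:305],None,fx=5,fy=5,interpolation=cv2.INTER_CUBIC)
c=cv2.resize(s[245:345,340:440],None,fx=3,fy=3,interpolation=cv2.INTER_CUBIC)
o=np.zeros((600,800,3),np.uint8); o[:300,:400]=a;o[:300,400:]=b;o[300:,:300]=c
cv2.imwrite("pics/c2.png",o)
E
```

```text
(no output)
```

View pics/c1.png

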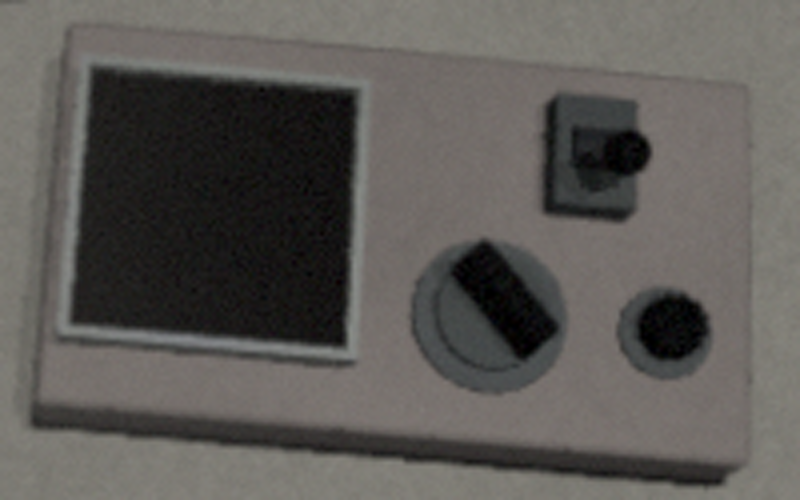

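View pics/c2.png

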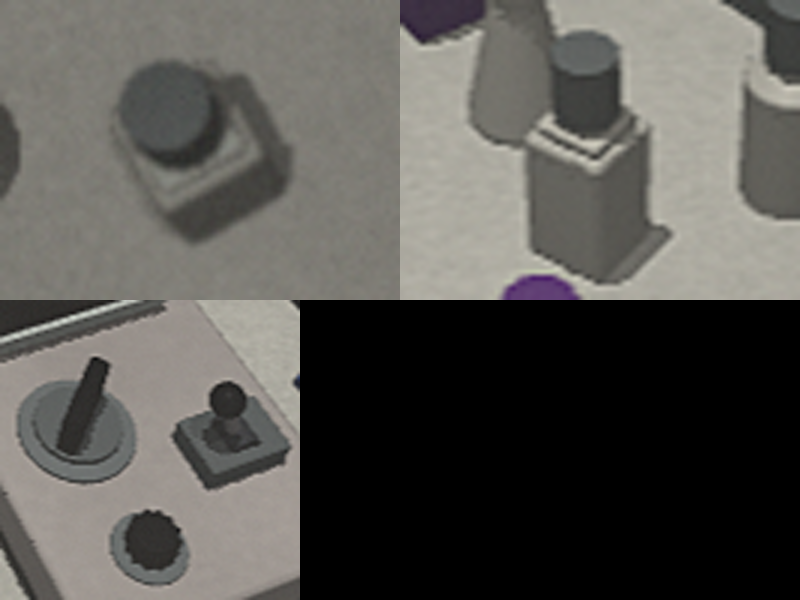

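The crops confirm the choice. The bottle at (208,193) has a square body, is white and has a grey cap, with cap tops at top (203,186) and side (262,165). The speed knob is the left one, its bar at top (395,160). The timer is on the right at (439,167), and the toggle ball at (427,122) leans towards the robot.

```bash
cat > m.py <<'E'
from h import *
from scipy.optimize import least_squares
f=lambda x,y:(270+(x+.5)/4-.5,85+(y+.5)/4-.5)
g=lambda x,y:(340+(x+.5)/3-.5,245+(y-300+.5)/3-.5)
obs=[]
for (x,y),P in zip([(68,25),(748,85),(745,468),(38,408)],[(.12,.21,.07),(.12,-.21,.07),(-.12,-.21,.07),(-.12,.21,.07)]): obs.append(("top",f(x,y),P))
obs+= [("top",f(490,316),(-.045,-.05,.073)),("side",g(76,430),(-.045,-.05,.073))]
def W(p,P): c,s=np.cos(p[2]),np.sin(p[2]); return np.array([p[0]+c*P[0]-s*P[1],p[1]+s*P[0]+c*P[1],P[2]])
r=least_squares(lambda p:np.concatenate([proj(c,W(p,P))-u for c,u,P in obs]),[.55,-.1,0])
p=r.x
if __name__=="__main__":
  print("shaker",p.round(4),"res px",r.fun.round(1))
  q=np.array([at_z("top",*f(*a),.096) for a in[(82,58),(370,77),(355,360),(60,333)]]); print("plat",q.mean(0).round(4),[np.linalg.norm(q[i]-q[i-1]).round(3) for i in range(4)])
  print("plat local", (np.array([[np.cos(p[2]),np.sin(p[2])],[-np.sin(p[2]),np.cos(p[2])]])@(q.mean(0)[:2]-p[:2])).round(4))
  print("knob axis",W(p,(-.045,-.05,.11)).round(4))
  a=[at_z("top",*f(*k),.126) for k in[(487,240),(557,325)]]; d=a[1]-a[0]; print("bar edge",np.linalg.norm(d),"ang deg",np.degrees(np.arctan2(d[1],d[0])),a)
  # side: bar top edge ends
  a=[at_z("side",*g(*k),.126) for k in[(100,361),]]; print("bar far top end",a)
  for on in(-.5,.5): print("ball",on,W(p,(.055+.06*np.sin(on),-.105,.092+.06*np.cos(on))).round(4))
  print("ball seen top",at_z("top",*f(629,152),.145),"pred px",proj("top",W(p,(.055-.06*np.sin(.5),-.105,.092+.06*np.cos(.5)))))
  h=lambda x,y:(170+(x+.5)/5-.5,165+(y+.5)/5-.5); k=lambda x,y:(225+(x-400+.5)/5-.5,155+(y+.5)/5-.5)
  print("cap",at_z("top",*h(165,107),.15),at_z("side",*k(583,52),.15))
  print("cone,round cap",at_z("top",145,183,.15),at_z("top",209,128,.15))
E
python3 m.py
```

```text
shaker [ 0.5438 -0.1127 -0.0937] res px [-0.9 -0.9  0.8 -0.5  2.3  0.1 -1.5  0.  -0.4  0.6 -0.4  0.1]
plat [5.567e-01 4.000e-04 9.600e-02] [np.float64(0.167), np.float64(0.168), np.float64(0.171), np.float64(0.167)]
plat local [0.0022 0.1138]
knob axis [ 0.4944 -0.1583  0.11  ]
bar edge 0.06076351914067641 ang deg -143.80849518270657 [array([ 0.52431092, -0.14539764,  0.126     ]), array([ 0.47527185, -0.18127764,  0.126     ])]
bar far top end [array([ 0.51894705, -0.14104367,  0.126     ])]
ball -0.5 [ 0.5601 -0.2197  0.1447]
ball 0.5 [ 0.6174 -0.2251  0.1447]
ball seen top [ 0.56896299 -0.22350207  0.145     ] pred px [425.50237659 126.43478531]
cap [0.42859064 0.26659859 0.15      ] [0.42774919 0.26810645 0.15      ]
cone,round cap [0.4367798  0.39069215 0.15      ] [0.55786637 0.25572374 0.15      ]
```

```bash
cat >> h.py <<'E'
from scipy.spatial.transform import Rotation as Ro
def go(x,y,z,yaw=None):
    "fractions for one-call target: TCP world pos, yaw deg of tool y (tool down)"
    s=state(); w,a,b,c=s['tool_rot']; R=Ro.from_quat([a,b,c,w]); d=R.inv().apply(np.array([x,y,z])-s['tool_pos'])
    Y=R.apply([0,1,0]); cur=np.degrees(np.arctan2(Y[1],Y[0])); out={'t':s['time'],'pos':s['tool_pos'].round(4),'yaw':cur.round(2),'tilt':R.apply([0,0,1]).round(4),'d':(d/.8).round(4),'dist':np.linalg.norm(d).round(3)}
    if yaw is not None:
        T=np.radians(yaw); Rt=Ro.from_matrix(np.array([[-np.sin(T)*-1*-1,np.cos(T),0],[np.cos(T),np.sin(T),0],[0,0,-1]]).T if 0 else np.column_stack([[-np.sin(T)*1,np.cos(T),0],[np.cos(T),np.sin(T),0],[0,0,-1]]))
        out['rot']=((R.inv()*Rt).as_rotvec()/1.5).round(4)
    for k,v in out.items(): print(k,v,end=' | ')
    print('F',s['contact_force'].round(1),'T',s['ft_torque'].round(3),'w',round(s['gripper_width'],3),'gf',round(s['grasp_force'],1),'q6',s['joint_pos'][5].round(3))
E
R='x'
python3 -m inch '[{"dx":-0.162,"dy":-0.199},{"dx":-0.162,"dy":-0.199},{"dx":-0.162,"dy":-0.199},{"dx":-0.162,"dy":-0.199},{"dx":-0.162,"dy":-0.199}]' 1
python3 -m inch '[{"dx":-0.162,"dy":-0.199},{"dx":-0.162,"dy":-0.199},{"dx":-0.162,"dy":-0.199},{"dx":-0.162,"dy":-0.199},{"dx":-0.162,"dy":-0.199}]'
python3 -m inch '[{"dx":-0.162,"dy":-0.199},{"dx":-0.162,"dy":-0.199},{"dx":-0.162,"dy":-0.199},{"dx":-0.162,"dy":-0.199},{"dx":-0.162,"dy":-0.199}]'
python3 -m inch '[{"dx":-0.162,"dy":-0.199},{"dx":-0.162,"dy":-0.199},{"dx":-0.162,"dy":-0.199},{"dx":-0.162,"dy":-0.199},{"dx":-0.162,"dy":-0.199}]'
python3 -c "
from h import *
go(.4944,-.1583,.2,-54)"
```

```text
t 0.9 | pos [0.1744 0.6002 0.2314] | yaw 73.79 | tilt [ 0.e+00  1.e-04 -1.e+00] | d [-0.6487 -0.7988  0.0391] | dist 0.824 | rot [ 0.000e+00 -1.000e-04  1.487e+00] | F [-0.9  0.8  0.5] T [-0.034 -0.022  0.015] w 0.998 gf 0.0 q6 -0.119validation failed for argument at $[0]...
validation failed for argument at $[0]...
validation failed for argument at $[0]...
validation failed for argument at $[0]...
```

The rows seem to need all six numbers.

```bash
python3 -m inch '[{"dx":-0.162,"dy":-0.199,"dz":0,"rx":0,"ry":0,"rz":0},{"dx":-0.162,"dy":-0.199,"dz":0,"rx":0,"ry":0,"rz":0},{"dx":-0.162,"dy":-0.199,"dz":0,"rx":0,"ry":0,"rz":0},{"dx":-0.162,"dy":-0.199,"dz":0,"rx":0,"ry":0,"rz":0},{"dx":-0.162,"dy":-0.199,"dz":0,"rx":0,"ry":0,"rz":0}]' 1
python3 -c "
from h import *
go(.4944,-.1583,.2,-54)"
```

```text
time: 1.4
tool_pos: [0.2558, 0.4077, 0.2311]
tool_rot: [0.001, 0.143, 0.99, -0.0]
contact_force: [-0.7, 0.7, 1.0]
gripper_width: 1.002
grasp_force: 0.0
t 1.4 | pos [0.2558 0.4077 0.2311] | yaw 73.54 | tilt [ 9.e-04 -1.e-03 -1.e+00] | d [-0.4865 -0.5939  0.0398] | dist 0.615 | rot [6.000e-04 9.000e-04 1.484e+00] | F [-0.7  0.7  1. ] T [-0.003 -0.038  0.018] w 1.002 gf 0.0 q6 -0.427
```

```bash
python3 -m inch '[{"dx":-0.162,"dy":-0.198,"dz":0,"rx":0,"ry":0,"rz":0},{"dx":-0.162,"dy":-0.198,"dz":0,"rx":0,"ry":0,"rz":0},{"dx":-0.162,"dy":-0.198,"dz":0,"rx":0,"ry":0,"rz":0},{"dx":-0.162,"dy":-0.198,"dz":0,"rx":0,"ry":0,"rz":0},{"dx":-0.162,"dy":-0.198,"dz":0,"rx":0,"ry":0,"rz":0}]' 1 >/dev/null
python3 -m inch '[{"dx":-0.162,"dy":-0.198,"dz":0,"rx":0,"ry":0,"rz":0},{"dx":-0.162,"dy":-0.198,"dz":0,"rx":0,"ry":0,"rz":0},{"dx":-0.162,"dy":-0.198,"dz":0,"rx":0,"ry":0,"rz":0},{"dx":-0.162,"dy":-0.198,"dz":0,"rx":0,"ry":0,"rz":0},{"dx":-0.162,"dy":-0.198,"dz":0,"rx":0,"ry":0,"rz":0}]' 1 >/dev/null
python3 -m inch '[{"dx":-0.162,"dy":-0.198,"dz":0.02,"rx":0,"ry":0,"rz":0.1},{"dx":-0.162,"dy":-0.198,"dz":0.02,"rx":0,"ry":0,"rz":0.2},{"dx":-0.162,"dy":-0.198,"dz":0.02,"rx":0,"ry":0,"rz":0.3},{"dx":-0.162,"dy":-0.198,"dz":0.02,"rx":0,"ry":0,"rz":0.4},{"dx":-0.162,"dy":-0.198,"dz":0.02,"rx":0,"ry":0,"rz":0.5}]' 1
python3 -m inch '[{"dx":0,"dy":0,"dz":0,"rx":0,"ry":0,"rz":0.1},{"dx":0,"dy":0,"dz":0,"rx":0,"ry":0,"rz":0.2},{"dx":0,"dy":0,"dz":0,"rx":0,"ry":0,"rz":0.3},{"dx":0,"dy":0,"dz":0,"rx":0,"ry":0,"rz":0.4},{"dx":0,"dy":0,"dz":0,"rx":0,"ry":0,"rz":0.5}]'
python3 -c "
from h import *
go(.4944,-.1583,.16,-54)"
```

```text
time: 2.9
tool_pos: [0.4968, -0.156, 0.2143]
tool_rot: [-0.001, 0.498, 0.867, -0.0]
contact_force: [-0.4, 0.5, -0.5]
gripper_width: 0.994
grasp_force: 0.0
time: 3.4
tool_pos: [0.496, -0.1517, 0.2152]
tool_rot: [-0.0, 0.779, 0.627, 0.0]
contact_force: [-0.3, 0.4, -0.2]
gripper_width: 1.0
grasp_force: 0.0
t 3.4 | pos [ 0.496  -0.1517  0.2152] | yaw -12.38 | tilt [ 1.e-04  1.e-03 -1.e+00] | d [-0.0085 -0.0002  0.069 ] | dist 0.056 | rot [-3.000e-04 -6.000e-04  4.843e-01] | F [-0.3  0.4 -0.2] T [-0.009  0.005 -0.03 ] w 1.0 gf 0.0 q6 -0.225
```

```bash
python3 -m inch '[{"dx":-0.0085,"dy":0,"dz":0,"rx":0,"ry":0,"rz":0.1},{"dx":-0.0085,"dy":0,"dz":0,"rx":0,"ry":0,"rz":0.2},{"dx":-0.0085,"dy":0,"dz":0,"rx":0,"ry":0,"rz":0.3},{"dx":-0.0085,"dy":0,"dz":0,"rx":0,"ry":0,"rz":0.4},{"dx":-0.0085,"dy":0,"dz":0,"rx":0,"ry":0,"rz":0.484}]' 0.1 >/dev/null
python3 -m inch '[{"dx":0,"dy":0,"dz":0.03,"rx":0,"ry":0,"rz":0},{"dx":0,"dy":0,"dz":0.045,"rx":0,"ry":0,"rz":0},{"dx":0,"dy":0,"dz":0.045,"rx":0,"ry":0,"rz":0}]'
python3 - <<'E'
from h import *
go(.4944,-.1583,.095,-54)
i=optics.grab_frame("top"); j=optics.grab_frame("side")
a=cv2.resize(i[80:220,340:480],(600,600),interpolation=cv2.INTER_CUBIC)[...,::-1]
cv2.imwrite("pics/k1.png",np.hstack([cv2.resize(i[90:210,350:470],(400,400))[...,::-1],cv2.resize(j[230:350,310:430],(400,400))[...,::-1]]))
E
```

```text
time: 4.2
tool_pos: [0.4927, -0.1584, 0.1765]
tool_rot: [-0.002, 0.95, 0.312, -0.002]
contact_force: [0.1, -0.5, -0.5]
gripper_width: 0.552
grasp_force: 0.0
t 4.2 | pos [ 0.4927 -0.1584  0.1765] | yaw -53.64 | tilt [-0.0046  0.0028 -1.    ] | d [0.0019 0.0017 0.1019] | dist 0.082 | rot [-0.0033  0.0014  0.0042] | F [ 0.1 -0.5 -0.5] T [-0.004  0.035 -0.027] w 0.552 gf 0.0 q6 0.481
```

View pics/k1.png

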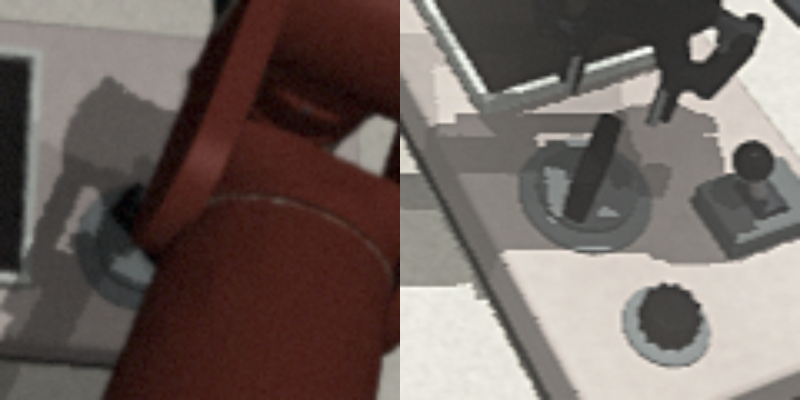

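The side crop shows the open fingers at (572,75) and (662,105), either side of the bar top at (605,120). The top view is hidden by the arm. I descend, then close.

```bash
python3 -m inch '[{"dx":0.0019,"dy":0.0017,"dz":0.03,"rx":-0.003,"ry":0,"rz":0},{"dx":0.0019,"dy":0.0017,"dz":0.055,"rx":-0.003,"ry":0,"rz":0},{"dx":0.0019,"dy":0.0017,"dz":0.08,"rx":-0.003,"ry":0,"rz":0},{"dx":0.0019,"dy":0.0017,"dz":0.1,"rx":-0.003,"ry":0,"rz":0},{"dx":0.0019,"dy":0.0017,"dz":0.1,"rx":-0.003,"ry":0,"rz":0}]'
python3 -m inch '[{"dx":0,"dy":0,"dz":0,"rx":0,"ry":0,"rz":0},{"dx":0,"dy":0,"dz":0,"rx":0,"ry":0,"rz":0},{"dx":0,"dy":0,"dz":0,"rx":0,"ry":0,"rz":0},{"dx":0,"dy":0,"dz":0,"rx":0,"ry":0,"rz":0},{"dx":0,"dy":0,"dz":0,"rx":0,"ry":0,"rz":0}]' -1
python3 - <<'E'
from h import *
go(.4944,-.1583,.095,-54)
E
```

```text
time: 4.8
tool_pos: [0.4948, -0.1598, 0.0977]
tool_rot: [0.001, 0.95, 0.311, -0.001]
contact_force: [0.0, 0.4, -0.6]
gripper_width: 0.552
grasp_force: 0.0
time: 5.3
tool_pos: [0.4947, -0.1579, 0.1015]
tool_rot: [-0.001, 0.95, 0.311, -0.0]
contact_force: [-10.2, 10.9, 11.4]
gripper_width: 0.174
grasp_force: 60.0
t 5.3 | pos [ 0.4947 -0.1579  0.1015] | yaw -53.73 | tilt [-0.0016  0.0026 -1.    ] | d [-0.0006  0.0002  0.0081] | dist 0.006 | rot [-0.002  -0.0002  0.0031] | F [-10.2  10.9  11.4] T [ 1.867  1.742 -0.048] w 0.174 gf 60.0 q6 0.484
```

```bash
python3 -m inch '[{"dx":0,"dy":-0.0025,"dz":-0.004,"rx":0,"ry":0,"rz":-0.06},{"dx":0,"dy":-0.0025,"dz":-0.004,"rx":0,"ry":0,"rz":-0.12},{"dx":0,"dy":-0.0025,"dz":-0.004,"rx":0,"ry":0,"rz":-0.18},{"dx":0,"dy":-0.0025,"dz":-0.004,"rx":0,"ry":0,"rz":-0.24},{"dx":0,"dy":-0.0025,"dz":-0.004,"rx":0,"ry":0,"rz":-0.3}]' >/dev/null
python3 -c "
from h import *
go(.4944,-.1583,.1,-54)"
python3 -m inch '[{"dx":0,"dy":0,"dz":0,"rx":0,"ry":0,"rz":-0.06},{"dx":0,"dy":0,"dz":0,"rx":0,"ry":0,"rz":-0.12},{"dx":0,"dy":0,"dz":0,"rx":0,"ry":0,"rz":-0.12}]' >/dev/null
python3 -c "
from h import *
go(.4944,-.1583,.1,-54)"
```

```text
t 5.8 | pos [ 0.4942 -0.1575  0.1016] | yaw -27.79 | tilt [ 2.3e-03 -5.0e-04 -1.0e+00] | d [-0.0008  0.0006  0.0021] | dist 0.002 | rot [ 0.0014 -0.0008  0.305 ] | F [ 1.9  4.2 -8. ] T [ 0.595 -0.341 -0.418] w 0.174 gf 61.1 q6 0.033
t 6.1 | pos [ 0.4943 -0.1576  0.1016] | yaw -17.64 | tilt [ 2.3e-03 -8.0e-04 -1.0e+00] | d [-0.0008  0.0004  0.002 ] | dist 0.002 | rot [ 0.0016 -0.0005  0.4231] | F [ 2.3  4.5 -9. ] T [ 0.763 -0.507  0.212] w 0.175 gf 60.8 q6 -0.145
```

```bash
S='from h import *
go(.4944,-.1583,.1,-54)'
python3 -m inch '[{"dx":0,"dy":0,"dz":0.002,"rx":0,"ry":0,"rz":-0.04},{"dx":0,"dy":0,"dz":0.002,"rx":0,"ry":0,"rz":-0.06}]' >/dev/null; python3 -c "$S"
python3 -m inch '[{"dx":0,"dy":0,"dz":0,"rx":0,"ry":0,"rz":-0.04},{"dx":0,"dy":0,"dz":0,"rx":0,"ry":0,"rz":-0.06}]' >/dev/null; python3 -c "$S"
python3 -m inch '[{"dx":0,"dy":0,"dz":0,"rx":0,"ry":0,"rz":-0.04},{"dx":0,"dy":0,"dz":0,"rx":0,"ry":0,"rz":-0.06}]' >/dev/null; python3 -c "$S"
python3 -m inch '[{"dx":0,"dy":0,"dz":0,"rx":0,"ry":0,"rz":-0.04},{"dx":0,"dy":0,"dz":0,"rx":0,"ry":0,"rz":-0.06}]' >/dev/null; python3 -c "$S"
```

```text
t 6.3 | pos [ 0.4943 -0.1576  0.1016] | yaw -12.52 | tilt [ 1.4e-03 -4.0e-04 -1.0e+00] | d [-0.0009  0.0003  0.002 ] | dist 0.002 | rot [ 9.000e-04 -3.000e-04  4.826e-01] | F [-2.3  6.3 -0.5] T [1.14  0.363 0.042] w 0.175 gf 62.0 q6 -0.234
t 6.5 | pos [ 0.4942 -0.1575  0.1016] | yaw -7.38 | tilt [ 1.3e-03 -3.0e-04 -1.0e+00] | d [-0.0009  0.0004  0.0019] | dist 0.002 | rot [ 9.000e-04 -3.000e-04  5.424e-01] | F [-2.5  5.1  0.3] T [ 1.137  0.398 -0.146] w 0.177 gf 62.0 q6 -0.324
t 6.7 | pos [ 0.4941 -0.1574  0.1016] | yaw -2.27 | tilt [ 0.0011  0.     -1.    ] | d [-0.0011  0.0004  0.002 ] | dist 0.002 | rot [ 7.000e-04 -4.000e-04  6.019e-01] | F [-2.6  6.  -0. ] T [ 1.119  0.427 -0.352] w 0.176 gf 62.2 q6 -0.413
t 6.9 | pos [ 0.4942 -0.1575  0.1016] | yaw 2.97 | tilt [ 1.2e-03 -4.0e-04 -1.0e+00] | d [-0.001   0.0002  0.0019] | dist 0.002 | rot [ 9.000e-04 -1.000e-04  6.629e-01] | F [-2.   7.1 -0.7] T [1.185 0.371 0.124] w 0.172 gf 62.0 q6 -0.504
```

```bash
S='from h import *
go(.4944,-.1583,.1,-54)'
python3 -m inch '[{"dx":0,"dy":0,"dz":0,"rx":0,"ry":0,"rz":-0.04},{"dx":0,"dy":0,"dz":0,"rx":0,"ry":0,"rz":-0.06}]' >/dev/null; python3 -c "$S"
python3 -m inch '[{"dx":0,"dy":0,"dz":0,"rx":0,"ry":0,"rz":-0.04},{"dx":0,"dy":0,"dz":0,"rx":0,"ry":0,"rz":-0.06}]' >/dev/null; python3 -c "$S"
python3 -m inch '[{"dx":0,"dy":0,"dz":0,"rx":0,"ry":0,"rz":-0.04},{"dx":0,"dy":0,"dz":0,"rx":0,"ry":0,"rz":-0.06}]' >/dev/null; python3 -c "$S"
```

```text
t 7.1 | pos [ 0.4941 -0.1575  0.1016] | yaw 8.1 | tilt [ 1.1e-03 -3.0e-04 -1.0e+00] | d [-0.001   0.0002  0.0019] | dist 0.002 | rot [ 8.000e-04 -1.000e-04  7.226e-01] | F [-2.7  5.7 -1.4] T [ 1.184  0.34  -0.029] w 0.175 gf 62.0 q6 -0.594
t 7.3 | pos [ 0.4941 -0.1575  0.1016] | yaw 13.03 | tilt [ 1.2e-03  4.0e-04 -1.0e+00] | d [-0.0011  0.0001  0.002 ] | dist 0.002 | rot [ 7.0e-04 -6.0e-04  7.8e-01] | F [-3.1  6.7 -1.2] T [ 1.19   0.54  -1.568] w 0.176 gf 69.7 q6 -0.68
t 7.5 | pos [ 0.4942 -0.1584  0.1018] | yaw 18.07 | tilt [ 0.0017 -0.0014 -1.    ] | d [0.0001 0.0003 0.0023] | dist 0.002 | rot [1.500e-03 6.000e-04 8.385e-01] | F [-3.3  3.4  0.6] T [ 0.545  0.578 -2.269] w 0.174 gf 114.8 q6 -0.769
```

The stop is found: torque rises sharply past a yaw of about 10°, and click centres lie near 10, −12.5, −35 and −57.5. I turn back clockwise to yaw −57.5.

```bash
S='from h import *
go(.4944,-.1583,.1,-57.5)'
python3 -m inch '[{"dx":0,"dy":0,"dz":0,"rx":0,"ry":0,"rz":0.08},{"dx":0,"dy":0,"dz":0,"rx":0,"ry":0,"rz":0.16},{"dx":0,"dy":0,"dz":0,"rx":0,"ry":0,"rz":0.24},{"dx":0,"dy":0,"dz":0,"rx":0,"ry":0,"rz":0.32},{"dx":0,"dy":0,"dz":0,"rx":0,"ry":0,"rz":0.4}]' >/dev/null; python3 -c "$S"
python3 -m inch '[{"dx":0,"dy":0,"dz":0,"rx":0,"ry":0,"rz":0.08},{"dx":0,"dy":0,"dz":0,"rx":0,"ry":0,"rz":0.16},{"dx":0,"dy":0,"dz":0,"rx":0,"ry":0,"rz":0.24},{"dx":0,"dy":0,"dz":0,"rx":0,"ry":0,"rz":0.32},{"dx":0,"dy":0,"dz":0,"rx":0,"ry":0,"rz":0.38}]' >/dev/null; python3 -c "$S"
python3 -m inch '[{"dx":0,"dy":0,"dz":0,"rx":0,"ry":0,"rz":0.05},{"dx":0,"dy":0,"dz":0,"rx":0,"ry":0,"rz":0.1}]' >/dev/null; python3 -c "$S"
```

```text
t 8.0 | pos [ 0.4938 -0.1593  0.1017] | yaw -16.31 | tilt [ 2.0e-04 -4.7e-03 -1.0e+00] | d [0.0014 0.0004 0.0021] | dist 0.002 | rot [0.002  0.0025 0.4793] | F [-4.2  0.4 -2.2] T [-0.056  0.629  0.268] w 0.172 gf 61.7 q6 -0.167
t 8.5 | pos [ 0.4933 -0.1587  0.1016] | yaw -48.91 | tilt [-0.0014 -0.0032 -1.    ] | d [0.0014 0.0005 0.002 ] | dist 0.002 | rot [0.0012 0.0021 0.0999] | F [-5.9  2.5  0.9] T [ 0.31   1.087 -0.016] w 0.178 gf 62.1 q6 0.402
t 8.7 | pos [ 0.4932 -0.1586  0.1016] | yaw -57.47 | tilt [-0.0017 -0.0028 -1.    ] | d [0.0015 0.0005 0.002 ] | dist 0.002 | rot [0.001  0.002  0.0004] | F [-6.8  4.   1.9] T [0.534 1.136 0.01 ] w 0.17 gf 62.1 q6 0.551
```

```bash
python3 -m inch '[{"dx":0,"dy":0,"dz":0,"rx":0,"ry":0,"rz":0},{"dx":0,"dy":0,"dz":0,"rx":0,"ry":0,"rz":0},{"dx":0,"dy":0,"dz":0,"rx":0,"ry":0,"rz":0}]' 0.1
python3 -m inch '[{"dx":0,"dy":0,"dz":-0.04,"rx":0,"ry":0,"rz":0},{"dx":0,"dy":0,"dz":-0.08,"rx":0,"ry":0,"rz":0},{"dx":0,"dy":0,"dz":-0.13,"rx":0,"ry":0,"rz":0},{"dx":0,"dy":0,"dz":-0.18,"rx":0,"ry":0,"rz":0},{"dx":0,"dy":0,"dz":-0.18,"rx":0,"ry":0,"rz":0}]'
python3 - <<'E'
from h import *
go(.4281,.2674,.25,-16)
E
```

```text
time: 9.0
tool_pos: [0.4956, -0.1596, 0.1022]
tool_rot: [0.003, 0.959, 0.282, 0.002]
contact_force: [-0.4, -0.6, 0.4]
gripper_width: 0.549
grasp_force: 0.0
time: 9.5
tool_pos: [0.4976, -0.1602, 0.2535]
tool_rot: [0.007, 0.959, 0.283, 0.006]
contact_force: [0.8, -0.7, 0.6]
gripper_width: 0.552
grasp_force: 0.0
t 9.5 | pos [ 0.4976 -0.1602  0.2535] | yaw -57.18 | tilt [ 0.0155 -0.0102 -0.9998] | d [ 0.2166 -0.4963 -0.0024] | dist 0.433 | rot [ 0.0126 -0.0007 -0.4791] | F [ 0.8 -0.7  0.6] T [-0.012 -0.002  0.047] w 0.552 gf 0.0 q6 0.546
```

```bash
python3 -m inch '[{"dx":0.108,"dy":-0.248,"dz":0,"rx":0.0126,"ry":0,"rz":0},{"dx":0.108,"dy":-0.248,"dz":0,"rx":0.0126,"ry":0,"rz":0},{"dx":0.108,"dy":-0.248,"dz":0,"rx":0.0126,"ry":0,"rz":0},{"dx":0.108,"dy":-0.248,"dz":0,"rx":0.0126,"ry":0,"rz":0},{"dx":0.108,"dy":-0.248,"dz":0,"rx":0.0126,"ry":0,"rz":0}]' 1 >/dev/null
python3 -m inch '[{"dx":0.108,"dy":-0.248,"dz":0,"rx":0,"ry":0,"rz":0},{"dx":0.108,"dy":-0.248,"dz":0,"rx":0,"ry":0,"rz":0},{"dx":0.108,"dy":-0.248,"dz":0,"rx":0,"ry":0,"rz":0},{"dx":0.108,"dy":-0.248,"dz":0,"rx":0,"ry":0,"rz":0},{"dx":0.108,"dy":-0.248,"dz":0,"rx":0,"ry":0,"rz":0}]' >/dev/null
python3 - <<'E'
from h import *
go(.4281,.2674,.2,-57)
i=optics.grab_frame("top"); j=optics.grab_frame("side"); cv2.imwrite("pics/top1.png",i[...,::-1])
i0=cv2.imread("pics/top0.png")
def bar(im):
    g=cv2.cvtColor(im,cv2.COLOR_BGR2GRAY)[140:190,375:418]; m=(g<45).astype(np.uint8)
    n,l,s,_=cv2.connectedComponentsWithStats(m); k=1+np.argmax(s[1:,4]); c=np.argwhere(l==k)[:,::-1]; return s[k],cv2.minAreaRect(c.astype(np.float32))
print(bar(i0),bar(i[...,::-1].copy()))
a=cv2.resize(i0[130:200,360:460],(400,280),interpolation=cv2.INTER_CUBIC); b=cv2.resize(i[130:200,360:460],(400,280),interpolation=cv2.INTER_CUBIC)[...,::-1]
c=cv2.resize(j[135:225,215:315],(400,320))[...,::-1];d=cv2.resize(j[245:345,340:440],(400,320))[...,::-1]
cv2.imwrite("pics/k2.png",np.vstack([np.hstack([a,b]),np.hstack([c,d])]))
E
```

```text
t 10.5 | pos [0.4233 0.2723 0.247 ] | yaw -56.93 | tilt [-0.0072  0.0134 -0.9999] | d [0.0016 0.0093 0.0587] | dist 0.048 | rot [-0.0101 -0.0009  0.0008] | F [-0.1 -0.7  0. ] T [ 0.001 -0.065 -0.01 ] w 1.003 gf 0.0 q6 1.408
(array([  7,   6,  27,  29, 385], dtype=int32), ((20.423267364501953, 19.51732635498047), (29.480735778808594, 13.227632522583008), 50.710594177246094)) (array([  8,   6,  26,  29, 359], dtype=int32), ((20.748001098632812, 19.635997772216797), (29.598915100097656, 12.396125793457031), 55.304847717285156))
```

View pics/k2.png

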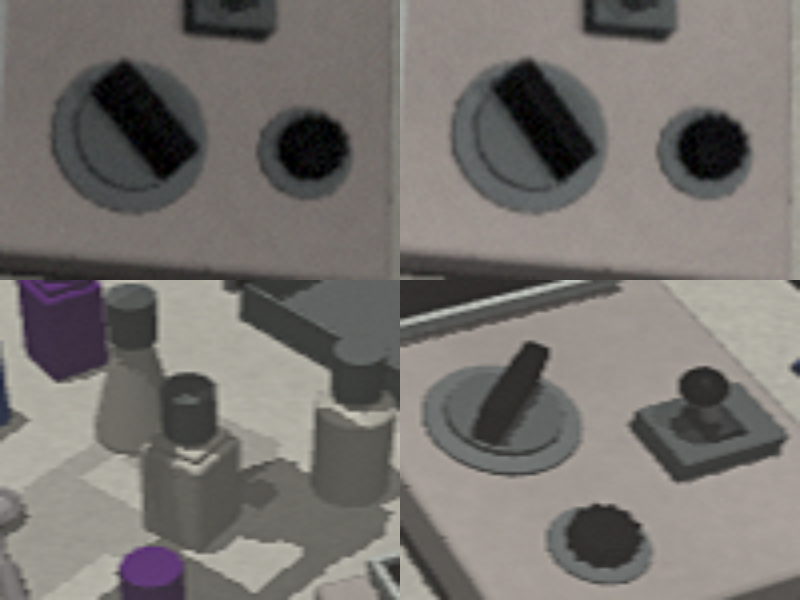

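The side crop shows the square bottle standing as before with its cap at (190,405). The speed bar is back close to its first angle, about 3–4° further clockwise. I'll check that with a model fit while I go for the cap.

```bash
python3 -m inch '[{"dx":0.0016,"dy":0.009,"dz":0.02,"rx":-0.01,"ry":0,"rz":0},{"dx":0.0016,"dy":0.009,"dz":0.05,"rx":-0.01,"ry":0,"rz":0},{"dx":0.0016,"dy":0.009,"dz":0.05,"rx":-0.01,"ry":0,"rz":0},{"dx":0.0016,"dy":0.009,"dz":0.05,"rx":-0.01,"ry":0,"rz":0}]' >/dev/null
python3 - <<'E'
from h import *
from m import W,p
go(.4281,.2674,.113,-57)
c0=W(p,(-.045,-.05,0))
def fit(fn):
    g=cv2.cvtColor(cv2.imread(fn),cv2.COLOR_BGR2GRAY)[135:190,370:420]
    g=cv2.resize(g,None,fx=4,fy=4,interpolation=cv2.INTER_CUBIC); m=g<45
    best=[]
    for a in np.arange(20,50,.5):
        r=np.radians(a)
        for ox in np.arange(-.006,.0061,.002):
          for oy in np.arange(-.006,.0061,.002):
            P=[proj("top",[c0[0]+ox+i*.033*np.cos(r)-j*.008*np.sin(r),c0[1]+oy+i*.033*np.sin(r)+j*.008*np.cos(r),z]) for i in(-1,1) for j in(-1,1) for z in(.084,.126)]
            h=cv2.convexHull((((np.array(P)-[370,135]+.5)*4-.5)).round().astype(np.int32)); k=np.zeros(g.shape,np.uint8); cv2.fillConvexPoly(k,h,1); k=k>0
            best.append(((k&m).sum()/(k|m).sum(),a,ox,oy))
    best.sort(reverse=True); return best[:4]
for f in("pics/top0.png","pics/top1.png"): print(np.round(fit(f),3))
E
```

```text
t 11.0 | pos [0.4291 0.2629 0.2066] | yaw -57.25 | tilt [-3.e-04 -1.e-03 -1.e+00] | d [ 0.002  -0.0055  0.117 ] | dist 0.094 | rot [ 0.0005  0.0005 -0.0029] | F [-0.7 -0.6  0.3] T [ 0.005  0.014 -0.005] w 1.001 gf 0.0 q6 1.402Traceback (most recent call last):
  File "<stdin>", line 17, in <module>
  File "<stdin>", line 13, in fit
  File "h.py", line 10, in proj
    c=optics.camera_info(cam); p=np.array(c['R'])@np.array(X,float)+np.array(c['t']); s=p[:2]/p[2]; s=s*(1+c['k1']*(s@s))
ValueError: time passes only in moves, steps and waits
```

```bash
sed -i 's/^def ray/from functools import lru_cache\nci=lru_cache(optics.camera_info)\ndef ray/; s/c=optics.camera_info(cam)/c=ci(cam)/' h.py
python3 -m inch '[{"dx":0.002,"dy":-0.0055,"dz":0.03,"rx":0,"ry":0,"rz":0},{"dx":0.002,"dy":-0.0055,"dz":0.07,"rx":0,"ry":0,"rz":0},{"dx":0.002,"dy":-0.0055,"dz":0.1,"rx":0,"ry":0,"rz":0},{"dx":0.002,"dy":-0.0055,"dz":0.116,"rx":0,"ry":0,"rz":0},{"dx":0.002,"dy":-0.0055,"dz":0.116,"rx":0,"ry":0,"rz":0}]'
python3 - <<'E'
from h import *
from m import W,p
go(.4281,.2674,.113,-57)
c0=W(p,(-.045,-.05,0))
def fit(fn):
    g=cv2.cvtColor(cv2.imread(fn),cv2.COLOR_BGR2GRAY)[135:190,370:420]
    g=cv2.resize(g,None,fx=4,fy=4,interpolation=cv2.INTER_CUBIC); m=g<45
    best=[]
    for a in np.arange(20,50,.5):
        r=np.radians(a)
        for ox in np.arange(-.006,.0061,.002):
          for oy in np.arange(-.006,.0061,.002):
            P=[proj("top",[c0[0]+ox+i*.033*np.cos(r)-j*.008*np.sin(r),c0[1]+oy+i*.033*np.sin(r)+j*.008*np.cos(r),z]) for i in(-1,1) for j in(-1,1) for z in(.084,.126)]
            h=cv2.convexHull((((np.array(P)-[370,135]+.5)*4-.5)).round().astype(np.int32)); k=np.zeros(g.shape,np.uint8); cv2.fillConvexPoly(k,h,1); k=k>0
            best.append(((k&m).sum()/(k|m).sum(),a,ox,oy))
    best.sort(reverse=True); return best[:4]
for f in("pics/top0.png","pics/top1.png"): print(np.round(fit(f),3))
E
```

```text
time: 11.5
tool_pos: [0.4276, 0.2678, 0.1131]
tool_rot: [0.0, 0.959, 0.282, -0.001]
contact_force: [0.4, -0.5, 0.1]
gripper_width: 0.999
grasp_force: 0.0
t 11.5 | pos [0.4276 0.2678 0.1131] | yaw -57.21 | tilt [-0.0015 -0.0014 -1.    ] | d [0.0003 0.0007 0.0001] | dist 0.001 | rot [ 0.0002  0.0013 -0.0024] | F [ 0.4 -0.5  0.1] T [ 0.008 -0.037 -0.035] w 0.999 gf 0.0 q6 1.411
[[8.39e-01 3.60e+01 2.00e-03 0.00e+00]
 [8.38e-01 3.95e+01 2.00e-03 0.00e+00]
 [8.37e-01 3.45e+01 2.00e-03 0.00e+00]
 [8.36e-01 3.75e+01 2.00e-03 0.00e+00]]
[[8.07e-01 3.60e+01 2.00e-03 0.00e+00]
 [8.05e-01 3.45e+01 2.00e-03 0.00e+00]
 [8.05e-01 3.30e+01 2.00e-03 0.00e+00]
 [8.04e-01 2.85e+01 2.00e-03 0.00e+00]]
```

```bash
python3 -m inch '[{"dx":0,"dy":0,"dz":0,"rx":0,"ry":0,"rz":0},{"dx":0,"dy":0,"dz":0,"rx":0,"ry":0,"rz":0},{"dx":0,"dy":0,"dz":0,"rx":0,"ry":0,"rz":0},{"dx":0,"dy":0,"dz":0,"rx":0,"ry":0,"rz":0},{"dx":0,"dy":0,"dz":0,"rx":0,"ry":0,"rz":0}]' -1
python3 -m inch '[{"dx":0,"dy":0,"dz":-0.02,"rx":0,"ry":0,"rz":0},{"dx":0,"dy":0,"dz":-0.05,"rx":0,"ry":0,"rz":0},{"dx":0,"dy":0,"dz":-0.09,"rx":0,"ry":0,"rz":0},{"dx":0,"dy":0,"dz":-0.14,"rx":0,"ry":0,"rz":0},{"dx":0,"dy":0,"dz":-0.17,"rx":0,"ry":0,"rz":0}]'
python3 - <<'E'
from h import *
go(.5567,.0004,.26,-57)
E
```

```text
time: 12.0
tool_pos: [0.4293, 0.269, 0.1159]
tool_rot: [-0.0, 0.959, 0.283, 0.002]
contact_force: [-0.1, 0.6, 5.9]
gripper_width: 0.457
grasp_force: 60.6
time: 12.5
tool_pos: [0.4282, 0.2685, 0.2522]
tool_rot: [0.0, 0.959, 0.283, 0.001]
contact_force: [0.1, -0.4, -2.6]
gripper_width: 0.452
grasp_force: 60.6
t 12.5 | pos [0.4282 0.2685 0.2522] | yaw -57.18 | tilt [ 2.3e-03  3.0e-04 -1.0e+00] | d [-0.0467  0.3687 -0.0094] | dist 0.297 | rot [ 0.0007 -0.0014 -0.002 ] | F [ 0.1 -0.4 -2.6] T [ 0.039 -0.059  0.054] w 0.452 gf 60.6 q6 1.411
```

```bash
python3 -m inch '[{"dx":-0.004,"dy":0.03,"dz":0,"rx":0,"ry":0,"rz":0},{"dx":-0.01,"dy":0.075,"dz":0,"rx":0,"ry":0,"rz":0},{"dx":-0.016,"dy":0.125,"dz":0,"rx":0,"ry":0,"rz":0},{"dx":-0.022,"dy":0.175,"dz":0,"rx":0,"ry":0,"rz":0},{"dx":-0.028,"dy":0.225,"dz":0,"rx":0,"ry":0,"rz":0}]' >/dev/null
python3 -c "
from h import *
go(.5567,.0004,.25,-57)"
```

```text
t 13.0 | pos [0.5064 0.1035 0.2488] | yaw -57.16 | tilt [-1.6e-03 -5.0e-04 -1.0e+00] | d [-0.0171  0.1424 -0.0015] | dist 0.115 | rot [-0.0003  0.0011 -0.0019] | F [ 1.1  0.6 -2.5] T [ 0.058 -0.039 -0.033] w 0.453 gf 61.0 q6 1.056
```

```bash
python3 -m inch '[{"dx":-0.006,"dy":0.05,"dz":0,"rx":0,"ry":0,"rz":0},{"dx":-0.012,"dy":0.095,"dz":0,"rx":0,"ry":0,"rz":0},{"dx":-0.0165,"dy":0.13,"dz":0,"rx":0,"ry":0,"rz":0},{"dx":-0.0171,"dy":0.14,"dz":0,"rx":0,"ry":0,"rz":0},{"dx":-0.0171,"dy":0.14,"dz":0,"rx":0,"ry":0,"rz":0}]' >/dev/null
python3 - <<'E'
from h import *
go(.5567,.0004,.21,-57)
j=optics.grab_frame("side"); cv2.imwrite("pics/p1.png",cv2.resize(j[120:300,230:430],(667,600))[...,::-1])
E
```

```text
t 13.5 | pos [0.5556 0.0027 0.2489] | yaw -57.28 | tilt [-2.e-03  2.e-04 -1.e+00] | d [-0.0003  0.0033  0.0486] | dist 0.039 | rot [-0.0008  0.001  -0.0033] | F [-0.1  0.3 -3.2] T [ 0.024 -0.048 -0.053] w 0.453 gf 61.2 q6 0.871
```

View pics/p1.png

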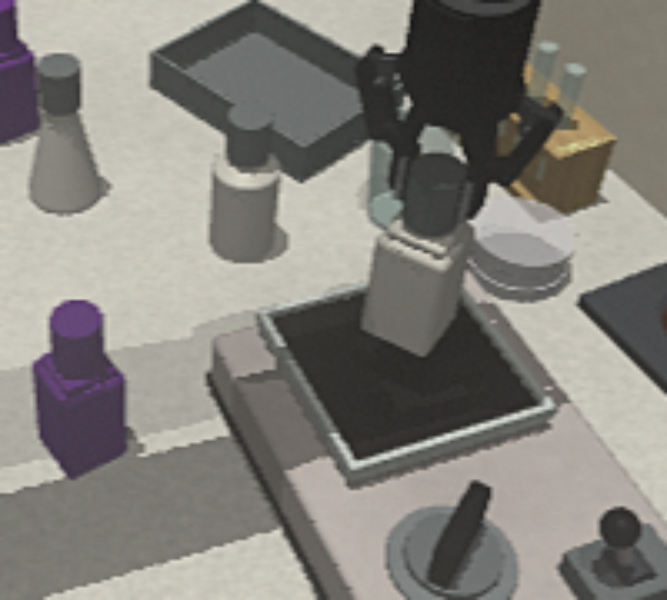

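The picture shows the bottle held upright above the mat, its base near crop (415,335). The lean in the image is only perspective. I lower it gently.

```bash
S='from h import *
go(.5567,.0004,.206,-57)'
python3 -m inch '[{"dx":0,"dy":0.003,"dz":0.012,"rx":0,"ry":0,"rz":0},{"dx":0,"dy":0.003,"dz":0.025,"rx":0,"ry":0,"rz":0},{"dx":0,"dy":0.003,"dz":0.037,"rx":0,"ry":0,"rz":0},{"dx":0,"dy":0.003,"dz":0.045,"rx":0,"ry":0,"rz":0},{"dx":0,"dy":0.003,"dz":0.045,"rx":0,"ry":0,"rz":0}]' >/dev/null;python3 -c "$S"
python3 -m inch '[{"dx":0,"dy":0,"dz":0.002,"rx":0,"ry":0,"rz":0},{"dx":0,"dy":0,"dz":0.004,"rx":0,"ry":0,"rz":0},{"dx":0,"dy":0,"dz":0.005,"rx":0,"ry":0,"rz":0},{"dx":0,"dy":0,"dz":0.005,"rx":0,"ry":0,"rz":0}]' >/dev/null;python3 -c "$S"
```

```text
t 14.05 | pos [0.5562 0.0019 0.2121] | yaw -57.15 | tilt [-2.7e-03  1.0e-04 -1.0e+00] | d [-0.0004  0.002   0.0076] | dist 0.006 | rot [-0.001   0.0015 -0.0017] | F [ 0.2  0.8 -3.3] T [ 0.013 -0.003 -0.015] w 0.454 gf 61.3 q6 0.867
t 14.45 | pos [0.5574 0.0014 0.2103] | yaw -57.18 | tilt [ 8.e-04 -4.e-04 -1.e+00] | d [-0.0014  0.0006  0.0054] | dist 0.005 | rot [ 0.0005 -0.0003 -0.0021] | F [-0.3 -0.3 -2.1] T [-0.02   0.021 -0.041] w 0.457 gf 61.3 q6 0.867
```

```bash
S='from h import *
go(.5567,.0004,.206,-57)'
python3 -m inch '[{"dx":0,"dy":0,"dz":0.001,"rx":0,"ry":0,"rz":0},{"dx":0,"dy":0,"dz":0.002,"rx":0,"ry":0,"rz":0},{"dx":0,"dy":0,"dz":0.002,"rx":0,"ry":0,"rz":0}]' >/dev/null;python3 -c "$S"
python3 -m inch '[{"dx":0,"dy":0,"dz":0.001,"rx":0,"ry":0,"rz":0},{"dx":0,"dy":0,"dz":0.002,"rx":0,"ry":0,"rz":0},{"dx":0,"dy":0,"dz":0.002,"rx":0,"ry":0,"rz":0}]' >/dev/null;python3 -c "$S"
```

```text
t 14.75 | pos [0.5572 0.0014 0.2084] | yaw -57.18 | tilt [ 3.e-04 -4.e-04 -1.e+00] | d [-0.0012  0.0007  0.003 ] | dist 0.003 | rot [ 0.0003 -0.0001 -0.0021] | F [-0.9 -0.  -2.4] T [ 0.049 -0.02   0.001] w 0.455 gf 61.3 q6 0.867
t 15.05 | pos [0.5571 0.0014 0.2067] | yaw -57.18 | tilt [ 1.e-04 -3.e-04 -1.e+00] | d [-0.0012  0.0008  0.0009] | dist 0.001 | rot [ 0.0002  0.     -0.0021] | F [ 0.1 -0.4 -1.8] T [-0.009 -0.005 -0.039] w 0.452 gf 61.3 q6 0.867
```

```bash
S='from h import *
go(.5567,.0004,.206,-57)'
python3 -m inch '[{"dx":0,"dy":0,"dz":0.001,"rx":0,"ry":0,"rz":0},{"dx":0,"dy":0,"dz":0.001,"rx":0,"ry":0,"rz":0}]' >/dev/null;python3 -c "$S"
python3 -m inch '[{"dx":0,"dy":0,"dz":0.001,"rx":0,"ry":0,"rz":0},{"dx":0,"dy":0,"dz":0.001,"rx":0,"ry":0,"rz":0}]' >/dev/null;python3 -c "$S"
python3 -m inch '[{"dx":0,"dy":0,"dz":0.001,"rx":0,"ry":0,"rz":0},{"dx":0,"dy":0,"dz":0.001,"rx":0,"ry":0,"rz":0}]' >/dev/null;python3 -c "$S"
```

```text
t 15.25 | pos [0.5572 0.0014 0.206 ] | yaw -57.18 | tilt [ 3.e-04 -3.e-04 -1.e+00] | d [-0.0012  0.0007  0.    ] | dist 0.001 | rot [ 0.0003 -0.0001 -0.0021] | F [ 0.4 -0.4 -2.4] T [-0.032  0.017 -0.058] w 0.454 gf 61.3 q6 0.867
t 15.45 | pos [0.5574 0.0015 0.206 ] | yaw -57.18 | tilt [ 1.e-03 -3.e-04 -1.e+00] | d [-0.0015  0.0007 -0.    ] | dist 0.001 | rot [ 0.0006 -0.0005 -0.0021] | F [-1.6 -0.3  0.1] T [0.104 0.203 0.022] w 0.451 gf 61.5 q6 0.867
t 15.65 | pos [0.5576 0.0015 0.2059] | yaw -57.17 | tilt [ 1.5e-03 -3.0e-04 -1.0e+00] | d [-0.0017  0.0006 -0.0001] | dist 0.001 | rot [ 0.0007 -0.0007 -0.002 ] | F [-2.8  0.6  4.4] T [0.189 0.647 0.012] w 0.454 gf 62.0 q6 0.867
```

```bash
python3 -m inch '[{"dx":0,"dy":0,"dz":-0.0015,"rx":0,"ry":0,"rz":0},{"dx":0,"dy":0,"dz":-0.0015,"rx":0,"ry":0,"rz":0}]' >/dev/null
python3 -m inch '[{"dx":0,"dy":0,"dz":0,"rx":0,"ry":0,"rz":0},{"dx":0,"dy":0,"dz":0,"rx":0,"ry":0,"rz":0},{"dx":0,"dy":0,"dz":0,"rx":0,"ry":0,"rz":0},{"dx":0,"dy":0,"dz":0,"rx":0,"ry":0,"rz":0}]' 1
python3 -m inch '[{"dx":0,"dy":0,"dz":-0.02,"rx":0,"ry":0,"rz":0},{"dx":0,"dy":0,"dz":-0.05,"rx":0,"ry":0,"rz":0},{"dx":0,"dy":0,"dz":-0.08,"rx":0,"ry":0,"rz":0},{"dx":0,"dy":0,"dz":-0.1,"rx":0,"ry":0,"rz":0},{"dx":0,"dy":0,"dz":-0.1,"rx":0,"ry":0,"rz":0}]'
python3 - <<'E'
from h import *
go(.5,-.21,.285,0)
E
```

```text
time: 16.25
tool_pos: [0.5573, 0.0014, 0.2057]
tool_rot: [0.0, 0.959, 0.282, 0.0]
contact_force: [0.5, -0.4, -0.5]
gripper_width: 1.0
grasp_force: 0.0
time: 16.75
tool_pos: [0.5588, 0.0013, 0.2901]
tool_rot: [0.002, 0.959, 0.283, 0.003]
contact_force: [0.4, -1.1, 0.0]
gripper_width: 1.001
grasp_force: 0.0
t 16.75 | pos [0.5588 0.0013 0.2901] | yaw -57.18 | tilt [ 0.0073 -0.0012 -1.    ] | d [-0.2049  0.1821  0.0062] | dist 0.219 | rot [ 0.0049 -0.0017 -0.6653] | F [ 0.4 -1.1  0. ] T [ 0.029 -0.056 -0.032] w 1.001 gf 0.0 q6 0.867
```

```bash
python3 -m inch '[{"dx":-0.205,"dy":0.182,"dz":0.006,"rx":0.005,"ry":0,"rz":0.09},{"dx":-0.205,"dy":0.182,"dz":0.006,"rx":0.005,"ry":0,"rz":0.18},{"dx":-0.205,"dy":0.182,"dz":0.006,"rx":0.005,"ry":0,"rz":0.27},{"dx":-0.205,"dy":0.182,"dz":0.006,"rx":0.005,"ry":0,"rz":0.36},{"dx":-0.205,"dy":0.182,"dz":0.006,"rx":0.005,"ry":0,"rz":0.445}]' -1 >/dev/null
python3 - <<'E'
from h import *
go(.51,-.217,.13,-95.4)
i=optics.grab_frame("side"); cv2.imwrite("pics/p2.png",cv2.resize(i[120:340,250:470],(600,600))[...,::-1])
i=optics.grab_frame("top"); cv2.imwrite("pics/top2.png",i[...,::-1])
print([(b['bbox'],b['confidence']) for b in nets.boxes_of("side","square_bottle")])
print([(b['bbox'],b['confidence']) for b in nets.boxes_of("top","square_bottle")])
E
```

```text
t 17.25 | pos [ 0.4965 -0.2129  0.2795] | yaw -95.96 | tilt [-0.0034  0.0068 -1.    ] | d [0.0181 0.0045 0.1868] | dist 0.15 | rot [-0.0043  0.0027 -0.0064] | F [-0.   0.5 -0.1] T [-0.024  0.019  0.005] w 0.146 gf 0.0 q6 1.13
[([181.4, 211.9, 22.7, 35.6], 0.95), ([352.4, 211.1, 30.9, 58.1], 0.9), ([252.6, 235.9, 29.0, 52.5], 0.68), ([230.0, 139.0, 22.8, 41.6], 0.62), ([204.4, 158.2, 27.0, 51.7], 0.6), ([250.4, 162.2, 22.9, 52.6], 0.47)]
[([122.3, 244.8, 40.4, 29.7], 0.97), ([327.6, 128.9, 37.3, 49.5], 0.94), ([284.1, 238.9, 25.4, 30.5], 0.9), ([96.8, 197.3, 44.1, 39.8], 0.87), ([186.7, 304.9, 39.0, 29.0], 0.83)]
```

View pics/p2.png

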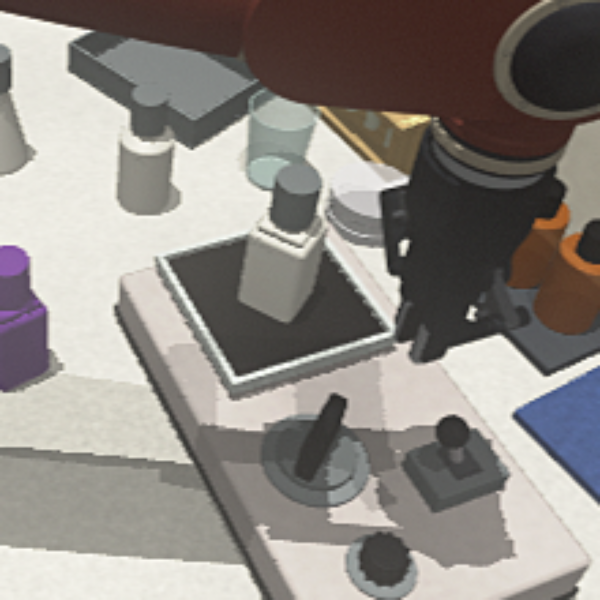

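The bottle stands upright near the mat's middle, at crop (285,250). The toggle ball is at (453,432), still leaning to the robot, and the fingers are shut above and in front of it.

```bash
python3 -m inch '[{"dx":0.012,"dy":0.0045,"dz":0,"rx":-0.004,"ry":0.002,"rz":0},{"dx":0.012,"dy":0.0045,"dz":0.05,"rx":-0.004,"ry":0.002,"rz":0},{"dx":0.012,"dy":0.0045,"dz":0.1,"rx":-0.004,"ry":0.002,"rz":0},{"dx":0.012,"dy":0.0045,"dz":0.15,"rx":-0.004,"ry":0.002,"rz":0},{"dx":0.012,"dy":0.0045,"dz":0.185,"rx":-0.004,"ry":0.002,"rz":0}]' >/dev/null
python3 -c "
from h import *
go(.54,-.2205,.13,-95.4)"
```

```text
t 17.95 | pos [ 0.5071 -0.2112  0.1297] | yaw -95.22 | tilt [-0.0013  0.0021 -1.    ] | d [ 0.042   0.0079 -0.0005] | dist 0.034 | rot [-0.0013  0.001   0.0021] | F [ 0.3 -0.7 -0.2] T [0.003 0.032 0.029] w 0.001 gf 0.0 q6 1.131
```

```bash
S='from h import *
go(.595,-.2245,.13,-95.4)'
python3 -m inch '[{"dx":0.01,"dy":0.008,"dz":0,"rx":0,"ry":0,"rz":0},{"dx":0.025,"dy":0.008,"dz":0,"rx":0,"ry":0,"rz":0},{"dx":0.042,"dy":0.008,"dz":0,"rx":0,"ry":0,"rz":0},{"dx":0.055,"dy":0.008,"dz":0,"rx":0,"ry":0,"rz":0},{"dx":0.07,"dy":0.008,"dz":0,"rx":0,"ry":0,"rz":0}]' >/dev/null; python3 -c "$S"
python3 -m inch '[{"dx":0.012,"dy":0,"dz":0,"rx":0,"ry":0,"rz":0},{"dx":0.025,"dy":0,"dz":0,"rx":0,"ry":0,"rz":0},{"dx":0.025,"dy":0,"dz":0,"rx":0,"ry":0,"rz":0}]' >/dev/null; python3 -c "$S"
```

```text
t 18.45 | pos [ 0.5649 -0.2255  0.1355] | yaw -95.39 | tilt [ 0.0043 -0.0013 -1.    ] | d [ 0.0373 -0.0048  0.0071] | dist 0.031 | rot [ 0.0006 -0.0029  0.0001] | F [-1.1 -0.4  0.6] T [0.044 0.21  0.013] w 0.002 gf 0.8 q6 1.162
t 18.75 | pos [ 0.5838 -0.227   0.1333] | yaw -95.4 | tilt [ 2.5e-03  2.0e-04 -1.0e+00] | d [ 0.0136 -0.0044  0.0041] | dist 0.012 | rot [-0.0003 -0.0017  0.    ] | F [-0.4  0.2  0.1] T [ 0.009  0.052 -0.027] w 0.002 gf 0.0 q6 1.175
```

```bash
S='from h import *
go(.595,-.2245,.13,-95.4)'
python3 -m inch '[{"dx":0.005,"dy":0,"dz":0,"rx":0,"ry":0,"rz":0},{"dx":0.01,"dy":0,"dz":0,"rx":0,"ry":0,"rz":0}]' >/dev/null; python3 -c "$S"
python3 -m inch '[{"dx":0.005,"dy":0,"dz":0,"rx":0,"ry":0,"rz":0},{"dx":0.005,"dy":0,"dz":0,"rx":0,"ry":0,"rz":0}]' >/dev/null; python3 -c "$S"
python3 -m inch '[{"dx":0.005,"dy":0,"dz":0,"rx":0,"ry":0,"rz":0},{"dx":0.005,"dy":0,"dz":0,"rx":0,"ry":0,"rz":0}]' >/dev/null; python3 -c "$S"
```

```text
t 18.95 | pos [ 0.5899 -0.2275  0.1324] | yaw -95.44 | tilt [-3.0e-04  1.1e-03 -1.0e+00] | d [ 0.006  -0.0043  0.0031] | dist 0.006 | rot [-0.0007  0.0003 -0.0004] | F [-2.5  0.2 -1.3] T [-0.02   0.211 -0.013] w 0.002 gf 0.7 q6 1.179
t 19.15 | pos [ 0.5928 -0.2277  0.1323] | yaw -95.42 | tilt [-0.0038  0.0017 -1.    ] | d [ 0.0023 -0.0043  0.0029] | dist 0.005 | rot [-0.0009  0.0026 -0.0002] | F [-6.4  1.2  0.9] T [0.118 0.905 0.051] w -0.003 gf 3.0 q6 1.182
t 19.35 | pos [ 0.5932 -0.2278  0.1322] | yaw -95.42 | tilt [-0.0137  0.0033 -0.9999] | d [ 0.0019 -0.0043  0.0027] | dist 0.004 | rot [-0.0013  0.0093 -0.0002] | F [-19.8   2.2   8.7] T [0.438 3.016 0.081] w 0.002 gf 9.8 q6 1.184
```

The toggle is at its stop: force climbs to 20 N at the predicted x of 0.593. I back off and check.

```bash
python3 -m inch '[{"dx":-0.012,"dy":0,"dz":0,"rx":0,"ry":0,"rz":0},{"dx":-0.04,"dy":0,"dz":0,"rx":0,"ry":0,"rz":0},{"dx":-0.07,"dy":0,"dz":0,"rx":0,"ry":0,"rz":0},{"dx":-0.08,"dy":0,"dz":-0.03,"rx":0,"ry":0,"rz":0},{"dx":-0.08,"dy":0,"dz":-0.09,"rx":0,"ry":0,"rz":0}]' >/dev/null
python3 -m inch '[{"dx":-0.05,"dy":0.06,"dz":-0.06,"rx":0,"ry":0,"rz":0},{"dx":-0.1,"dy":0.12,"dz":-0.1,"rx":0,"ry":0,"rz":0},{"dx":-0.1,"dy":0.18,"dz":-0.12,"rx":0,"ry":0,"rz":0},{"dx":-0.1,"dy":0.24,"dz":-0.12,"rx":0,"ry":0,"rz":0},{"dx":-0.1,"dy":0.26,"dz":-0.12,"rx":0,"ry":0,"rz":0}]'
python3 - <<'E'
from h import *
i=optics.grab_frame("top"); j=optics.grab_frame("side")
cv2.imwrite("pics/f.png",np.hstack([cv2.resize(i[85:210,270:470],(400,250))[...,::-1],cv2.resize(j[120:345,200:470],(400,333))[:250,:,::-1]]) if 0 else np.vstack([cv2.resize(i[85:210,270:470],(480,300))[...,::-1],cv2.resize(j[150:350,200:520],(480,300))[...,::-1]]))
E
```

```text
time: 20.35
tool_pos: [0.4356, -0.4199, 0.3029]
tool_rot: [0.001, 0.999, -0.047, 0.003]
contact_force: [-0.1, -0.5, -0.7]
gripper_width: 0.0
grasp_force: 0.0
```

View pics/f.png

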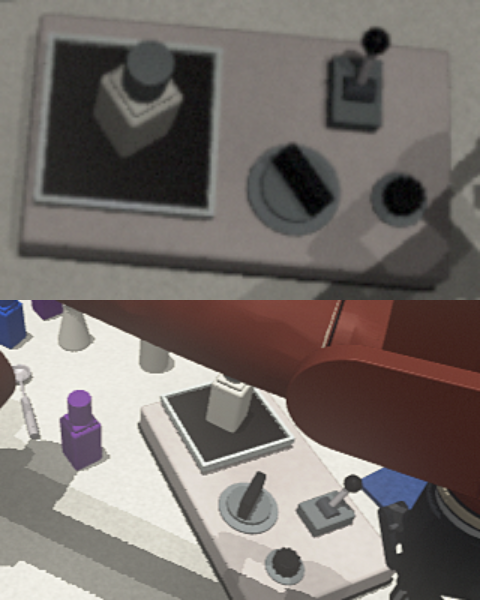

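The top view shows the toggle ball now leaning away at (376,40), the bottle upright on the mat with its cap at (150,58), and the speed bar and timer as left. One numeric check of the bottle's centring remains.

```bash
python3 - <<'E'
from h import *
from m import W,p
b=at_z("top",270+150/2.4,85+58/2.4,.24); print("bottle cap",b)
for n,q in(("ball",(376,40)),): print(n,at_z("top",270+q[0]/2.4,85+q[1]/2.4,.145),"expect on",W(p,(.055+.06*np.sin(.5),-.105,.145)))
E
```

```text
bottle cap [ 0.56001905 -0.00081252  0.24      ]
ball [ 0.61889596 -0.22767178  0.145     ] expect on [ 0.61742305 -0.22508756  0.145     ]
```

Bottle is 3 mm from the platform's centre and the toggle is fully on. I hand the job in.

```bash
python3 -c "
from plant import ticket
print(ticket.job_done())"
```

```text
the job is handed in; nothing more can be done
None
```

I handed the job in at about 21 s: speed knob turned back to its stop and then three clicks clockwise, square white bottle upright about 3 mm from the platform centre, and power toggle pushed fully on. I judged the third click from torque readings and camera views of the bar, which ended 2–4° further clockwise than it started.

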